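# Change over the parts trays at the bicycle bench

### The arm

A 6-joint arm with a two-finger parallel gripper is mounted at the origin on the work surface. World frame = base frame: x ahead of the robot, y to its left, z up, the work surface at z = 0. Lengths are in m, angles in rad, forces in N, time in s.
With the tool pointing down it reaches from about 0.275 to 0.825 m from the base axis. Payload 4.9 kg.
Tool frame: the origin (TCP) lies midway between the tips of the shut fingers; the grasp point (between the pads) lies 19 mm behind it (bot.grip_depth is the distance from the TCP to the grasp point, in m); z points along the fingers, y is the line along which they close (so a half turn about z gives the same grasp; the last joint's range is limited). The gripper opens to 85 mm and grips with 20 to 120 N. Pads are 22 mm wide; open, the fingers measure 114 mm over their backs; the gripper's body (76 mm by 85 mm) begins 54 mm behind the grasp point. The pads swing forward as they close: fully open they stand 13 mm farther back than shut.
Start: joints at [-1.425, 0.326, -0.193, 1.052, 0, 1.437], TCP at [0.152, -0.529, 0.197] pointing down, gripper open.
Joint ranges: [-2.65, 2.65], [-0.97, 1.79], [-1.3, 1.35], [-1.93, 2.1], [-1.47, 1.37], [-3.14, 3.14]. Speed limits (rad/s): [2.57, 2.57, 3.14, 3.14, 3.14, 3.14].

### API

Orientations are given as a unit quaternion [w, x, y, z].
In Python, from cell import bot gives the robot as it stands. Calls block until the motion is done:
- bot.move_pose(position, orientation): joint-space move of the TCP to a pose.
- bot.move_linear(position, speed=0.15, rotation=None, until_force=None): straight line of the TCP; rotation=None keeps the orientation; speed is the mean speed in m/s. With until_force (N) it stops when the force on the tool has changed by that much, and returns True; else False.
- bot.goto_joints(angles): joint-space move.
- bot.set_gripper(opening, grasp_force=None): opening from 0.0 (shut) to 1.0 (fully open); grasp_force is the grip in N (None keeps the last); returns when the fingers have stopped.
- bot.wait(seconds).
- bot.solve_ik(position, orientation): joint angles nearest the present ones, or None.
- bot.camera(name): name is "scene" or "top"; returns the picture (480x640x3 uint8, red, green, blue); there is no depth.
- bot.calibration(name): a dict with "mtx" (3x3 intrinsics, pixels), "extrinsics" (4x4, takes a point from world to camera coordinates). Camera axes: x right, y down, z forward; pixel columns grow to the right and rows downward; lengths in m; the calibration is good to about 2 mm. A picture is of the moment at which its call begins. calibration takes no time and is no camera call.
A pose or a line that the arm cannot do raises bot.PlanningError and nothing moves.
- bot.close_job(): hands the job in; it is judged then, once.
Trained networks look in the newest picture that a camera, given by its name, has taken for a name from the list of things; names that differ only in an ending like _2 or _b are one class to them, and where a whole thing is asked for, a point or a joint stands for the part that bears it (a point fixed in the world has none). Each returns a list of dicts, best first, with "confidence" (0 to 1); they miss things now and then, are a little off and sometimes report something else, mostly with a low value. They report only what shows in the picture. A call takes as long as a camera call. They do not tell look-alikes from the thing itself.
- bot.search_frame(camera, thing): "bbox" ([left, top, width, height] in pixels, round what is visible of it).
Readings, each from a call of its own:
- bot.read_clock(): time.
- bot.read_joint_positions(): joint angles.
- bot.read_joint_vel(): joint speeds.
- bot.read_joint_efforts(): joint torques, N m.
- bot.read_position(): TCP position.
- bot.read_tool_rot(): TCP orientation.
- bot.read_ft_force(): force on the tool from outside, world axes, zero at the start.
- bot.read_moment(): the same for the moment, N m.
- bot.read_gripper_width(): opening from 0.0 (shut) to 1.0 (fully open).
- bot.read_finger_force(): force on a finger pad.
Only numpy, scipy, OpenCV 4.12 (cv2) and the standard library are available. Lean on these libraries where they do the work, as an engineer would, in place of code of your own. Each camera call takes 0.05 s, during which the arm holds its last target. There are 200 camera calls.

### The job

We are done with the pedals and need the chainring: push the tray with the pedals, left standing out of the rack, fully home, and hook a fingertip behind the front lip of the tray with the chainring and draw it out as far as it goes. Work with the fingertips only: grip and lift nothing, neither the trays' fronts nor the parts lying in them. Leave the tray with the hub as it is and do not disturb the things standing around the rack.

Things in the scene. Friction and masses are not known exactly. Their poses are not given: they have to be found in the camera images.
- chainring_tray (a joint): how far the tray with the chainring (a flat toothed ring) stands out of the rack, m: 0 = fully home, 0.120 = out against its stop. It slides level, straight out of the rack's front on its runners and cannot be lifted out; it resists with about 2.5 N of friction plus 6 N per m/s, has no spring or catch, and stays where it is left.
- chainring_lip (a point): front lip of the tray with the chainring (a flat toothed ring): inner skin of its front wall, 150 mm wide, 4 mm thick. Origin: middle of the top edge of its inner face, 55 mm above the bench; moves with the tray. x points into the rack, y along the lip, z up. Behind it (x 0 to 64 mm) an empty strip 144 mm wide, 40 mm deep to the tray's floor, ends at an 18 mm high divider; the part lies beyond.
- chainring_front (a point): outer skin of the same front wall, of the tray with the chainring (a flat toothed ring): 150 mm wide, 39 mm high, 4 mm thick, with a flat card holder. Origin: middle of its outer face, 31.5 mm above the bench; x points into the rack. Wall outside to inside: 8 mm in all.
- pedal_tray (a joint): how far the tray with the two pedals stands out of the rack, m: 0 = fully home, 0.120 = out against its stop. It slides level, straight out of the rack's front on its runners and cannot be lifted out; it resists with about 2.5 N of friction plus 6 N per m/s, has no spring or catch, and stays where it is left.
- pedal_lip (a point): front lip of the tray with the two pedals: inner skin of its front wall, 150 mm wide, 4 mm thick. Origin: middle of the top edge of its inner face, 55 mm above the bench; moves with the tray. x points into the rack, y along the lip, z up. Behind it (x 0 to 64 mm) an empty strip 144 mm wide, 40 mm deep to the tray's floor, ends at an 18 mm high divider; the part lies beyond.
- pedal_front (a point): outer skin of the same front wall, of the tray with the two pedals: 150 mm wide, 39 mm high, 4 mm thick, with a flat card holder. Origin: middle of its outer face, 31.5 mm above the bench; x points into the rack. Wall outside to inside: 8 mm in all.
- hub_tray (a joint): how far the tray with the wheel hub stands out of the rack, m: 0 = fully home, 0.120 = out against its stop. It slides level, straight out of the rack's front on its runners and cannot be lifted out; it resists with about 2.5 N of friction plus 6 N per m/s, has no spring or catch, and stays where it is left.
- hub_lip (a point): front lip of the tray with the wheel hub: inner skin of its front wall, 150 mm wide, 4 mm thick. Origin: middle of the top edge of its inner face, 55 mm above the bench; moves with the tray. x points into the rack, y along the lip, z up. Behind it (x 0 to 64 mm) an empty strip 144 mm wide, 40 mm deep to the tray's floor, ends at an 18 mm high divider; the part lies beyond.
- chainring: loose dark steel chainring lying flat in its tray, 124 mm across the teeth, 4 mm thick, open in the middle; origin at the centre of its underside, 15 mm above the bench.
- pedal_a: loose black platform pedal, 84 x 56 x 26 mm with a steel axle, lying flat in the pedal tray; origin on its underside.
- pedal_b: the other pedal, the same.
- hub: loose aluminium front hub, 108 mm long, flanges 42 mm across, lying lengthwise in the third tray; origin on the underside of its middle.
- spray_can: bystander: black spray can with white cap, 60 mm across, 190 mm high, standing beside the rack; origin at the centre of its foot.
- grease_tub: bystander: blue tub with white lid, 72 mm across, 75 mm high, standing beside the rack; origin at the centre of its foot.
- oil_bottle: bystander: white oil bottle with a pointed black spout, 42 mm across, 127 mm high, standing beside the rack; origin at the centre of its foot.
- rack: bench tray rack, dark steel, fixed, 514 mm wide, 320 mm deep, with three identical grey trays side by side, 166 mm from centre to centre, in any order. Origin: on the bench, in the middle of the rack's width, in the plane of the fronts of fully shut trays; x points into the rack, y along its width. Its rear shelf begins at x = 203 mm, top 77 mm above the bench, stock on it to 97 mm.
Things that resemble listed ones, but are neither listed nor needed, are in the scene too. What is shaped like the pedal_a but blue or purple is not meant.

How it is judged:
By the outcome, as a careful person would: the job done as asked, in the order asked, and still so for the second after the job is handed in, with the robot touching nothing.
It also fails if it takes over 51 s, if anything falls off the work surface, if the arm or the gripper's body presses on something with over 40 N, if the wrist force passes 120 N, or if a joint passes its speed limit or range.

## Working session

There is one attempt and no reset: what is moved stays moved. The work goes in short steps, each a Python script; the robot and the scene stay as the last script left them, time stands still between calls to the robot, and variables do not carry over. Pictures are saved under pics/ and viewed, at most 10 in all, crops included, and the job is handed in when it is done.

```bash
mkdir -p pics; python3 - <<'E'
from cell import bot
import cv2
for c in("scene","top"):
    im=bot.camera(c); cv2.imwrite(f"pics/{c}0.png",im[:,:,::-1])
    k=bot.calibration(c); print(c,k["mtx"].round(1).tolist(),k["extrinsics"].round(4).tolist())
    for t in("chainring_front","pedal_front","hub_lip","rack","chainring","pedal_a","hub","spray_can","grease_tub","oil_bottle"):
        print(t,[( [round(v) for v in d["bbox"]],round(d["confidence"],2)) for d in bot.search_frame(c,t)])
print(bot.read_clock())
E
```

```text
scene [[496.9, 0.0, 323.7], [0.0, 496.9, 237.5], [0.0, 0.0, 1.0]] [[0.4274, 0.9041, 0.0073, -0.2504], [0.7066, -0.3289, -0.6265, -0.363], [-0.564, 0.2729, -0.7794, 1.6179], [0.0, 0.0, 0.0, 1.0]]
chainring_front []
pedal_front [([287, 223, 103, 105], 0.87)]
hub_lip [([234, 268, 92, 90], 0.86)]
rack [([233, 263, 263, 158], 0.59), ([437, 147, 29, 64], 0.44)]
chainring [([385, 259, 53, 37], 0.74)]
pedal_a [([233, 223, 24, 35], 0.89), ([333, 256, 37, 48], 0.87), ([455, 234, 49, 42], 0.84), ([307, 267, 34, 42], 0.8), ([279, 185, 40, 28], 0.79)]
hub [([282, 305, 30, 34], 0.83), ([357, 217, 91, 80], 0.27)]
spray_can [([438, 146, 29, 66], 0.92), ([334, 256, 36, 51], 0.5)]
grease_tub [([414, 152, 24, 35], 0.59), ([438, 146, 28, 65], 0.3)]
oil_bottle [([152, 267, 25, 40], 0.63), ([307, 268, 36, 43], 0.34)]
top [[599.1, 0.0, 326.8], [0.0, 599.1, 234.1], [0.0, 0.0, 1.0]] [[0.0023, -0.9999, -0.0123, 0.0063], [-0.995, -0.0011, -0.1002, 0.598], [0.1002, 0.0125, -0.9949, 1.39], [0.0, 0.0, 0.0, 1.0]]
chainring_front [([230, 145, 67, 94], 0.82)]
pedal_front [([298, 144, 68, 121], 0.65)]
hub_lip [([370, 140, 64, 92], 0.8)]
rack [([218, 86, 223, 141], 0.9), ([384, 142, 20, 51], 0.32)]
chainring [([239, 149, 46, 49], 0.93)]
pedal_a [([169, 145, 31, 49], 0.92), ([312, 293, 29, 60], 0.86), ([332, 169, 27, 52], 0.81), ([386, 266, 40, 50], 0.74), ([305, 165, 27, 55], 0.59)]
hub [([384, 145, 18, 46], 0.93)]
spray_can [([130, 234, 50, 30], 0.6)]
grease_tub [([146, 282, 41, 30], 0.64)]
oil_bottle [([483, 250, 28, 23], 0.56)]
1.1
```

View pics/top0.png

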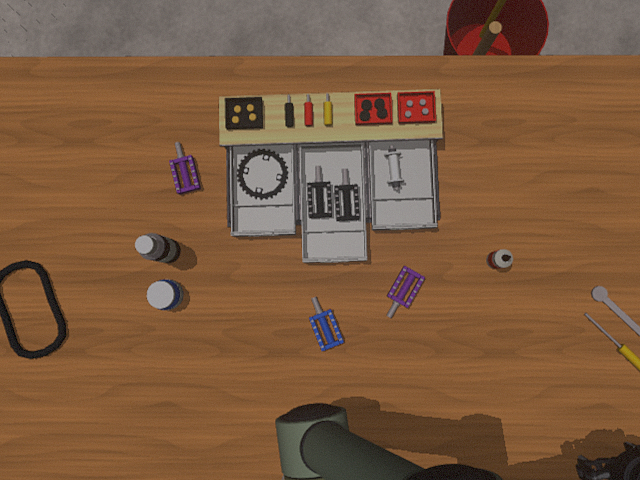

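View pics/scene0.png

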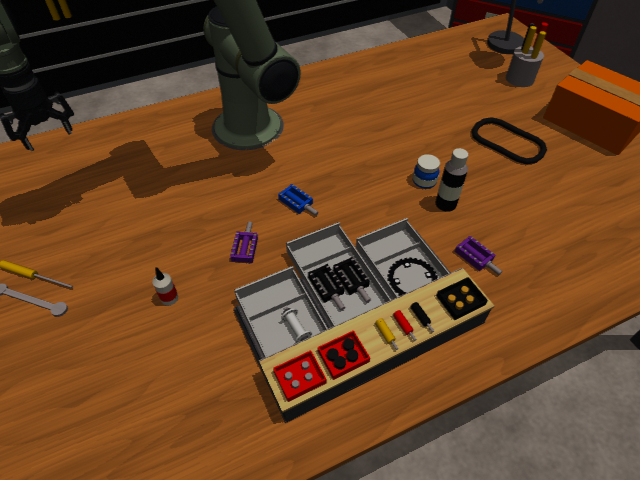

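```bash
python3 - <<'E'
import cv2
im=cv2.imread("pics/top0.png")[130:275,215:450]
cv2.imwrite("pics/crop0.png",cv2.resize(im,None,fx=3.4,fy=3.4,interpolation=cv2.INTER_CUBIC))
E
```

```text
(no output)
```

View pics/crop0.png

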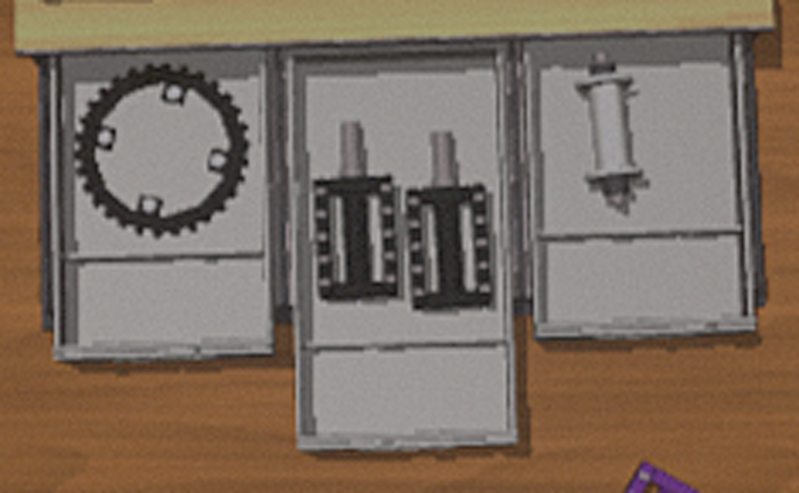

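```bash
cat > h.py <<'E'
import numpy as np
from cell import bot
def bp(u,v,z,cam="top"):
    c=bot.calibration(cam);E=c["extrinsics"];R,t=E[:3,:3],E[:3,3]
    o=-R.T@t; d=R.T@np.linalg.solve(c["mtx"],[u,v,1]); return o+d*(z-o[2])/d[2]
E
python3 - <<'E'
from h import *
f=3.4
P=lambda u,v,z:bp(215+(u+.5)/f-.5,130+(v+.5)/f-.5,z)
for n,l,z in (("shelf",[(16,52),(776,27)],.077),("chain out",[(55,356),(272,351)],.053),("ped out",[(298,446),(517,439)],.053),("hub out",[(536,335),(755,327)],.053),("posts",[(47,330),(762,304)],.05),("blue/purple",[(645,470)],.02)):
    q=[P(*p,z) for p in l]; print(n,[x.round(4).tolist() for x in q])
    if len(q)==2: d=q[1]-q[0]; print("  len",np.linalg.norm(d).round(4),"yaw",np.arctan2(-d[0],d[1]*-1).round(4), "mid",((q[0]+q[1])/2).round(4))
for n,p,z in (("can",(146,246),.19),("tub",(160,294),.075),("oil",(506,258),.127),("blue",(325,330),.02),("purp",(405,290),.02)): print(n,bp(*p,z).round(3))
for h in ("chainring",):print(bot.read_tool_rot(), bot.read_position())
E
```

```text
shelf [[0.8018, 0.2577, 0.077], [0.8188, -0.2626, 0.077]]
  len 0.5206 yaw -0.0327 mid [ 0.8103 -0.0024  0.077 ]
chain out [[0.5947, 0.2312, 0.053], [0.5983, 0.082, 0.053]]
  len 0.1492 yaw -0.0242 mid [0.5965 0.1566 0.053 ]
ped out [[0.5331, 0.0638, 0.053], [0.5381, -0.0858, 0.053]]
  len 0.1496 yaw -0.0336 mid [ 0.5356 -0.011   0.053 ]
hub out [[0.6095, -0.0991, 0.053], [0.6152, -0.2491, 0.053]]
  len 0.1501 yaw -0.0377 mid [ 0.6124 -0.1741  0.053 ]
posts [[0.613, 0.2376, 0.05], [0.6315, -0.2546, 0.05]]
  len 0.4926 yaw -0.0375 mid [ 0.6222 -0.0085  0.05  ]
blue/purple [[0.5186, -0.1766, 0.02]]
can [0.556 0.386 0.19 ]
tub [0.456 0.387 0.075]
oil [ 0.536 -0.387  0.127]
blue [0.372 0.011 0.02 ]
purp [ 0.466 -0.178  0.02 ]
[ 2.87096304e-05  9.90228414e-01  1.39454963e-01 -5.57556354e-06] [ 0.15191032 -0.52865347  0.1974962 ]
```

```bash
cat >> h.py <<'E'
from scipy.spatial.transform import Rotation
TH=0.0335; O=np.array([0.607,-0.009]); c,s=np.cos(TH),np.sin(TH)
def W(x,y,z): return np.array([O[0]+c*x-s*y,O[1]+s*x+c*y,z])
def RK(p): d=np.array(p[:2])-O; return np.array([c*d[0]+s*d[1],-s*d[0]+c*d[1],p[2]]).round(4)
# tool y along -rack y, tool x into the rack, pointing down
Q=Rotation.from_matrix(np.array([[c,s,0],[s,-c,0],[0,0,-1]])).as_quat()[[3,0,1,2]]
def st(m): print(m,RK(bot.read_position()),np.round(bot.read_ft_force(),1),round(bot.read_clock(),2))
E
python3 - <<'E'
from h import *
bot.set_gripper(0.0); st("shut")
bot.move_pose(W(-0.115,0,0.2),Q); st("above")
bot.move_linear(W(-0.115,0,0.033),0.2); st("down")
for i in range(4):
    hit=bot.move_linear(W(0.03,0,0.033),0.06,until_force=12); st(hit)
    if RK(bot.read_position())[0]>-0.02: break
import cv2
cv2.imwrite("pics/push.png",bot.camera("top")[130:275,215:450,::-1].repeat(3,0).repeat(3,1))
E
```

```text
shut [-0.4723 -0.5041  0.1975] [ 0.2  0.  -0.6] 1.87
above [-0.1149 -0.0007  0.2   ] [ 0.9 -0.2  0.1] 4.08
down [-0.1142 -0.0004  0.0338] [ 0.5 -0.6  0.3] 5.06
False [0.0298 0.     0.033 ] [ 0.8 -0.7 -0.3] 7.62
```

View pics/push.png

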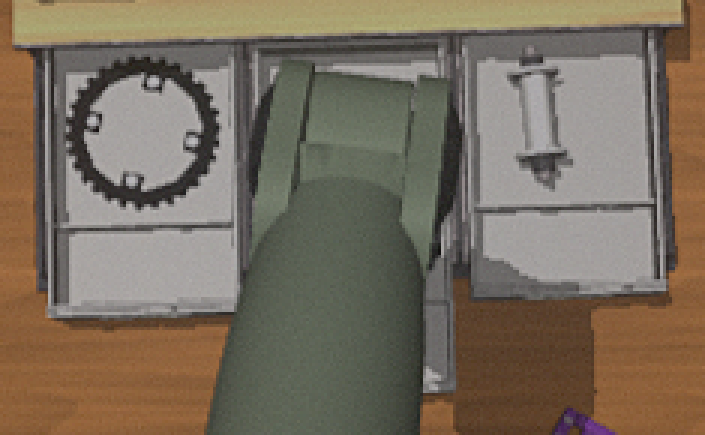

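```bash
python3 - <<'E'
from h import *
import cv2
print(bot.read_gripper_width(),bot.read_position(),bot.read_joint_positions()); st("now")
cv2.imwrite("pics/sc1.png",cv2.resize(bot.camera("scene")[130:430,180:520,::-1],None,fx=2,fy=2))
E
```

```text
-0.003354000600384186 [ 0.63682552 -0.00800322  0.03303237] [-1.28354239e-01  6.25603285e-01 -1.56282839e-01  7.89017876e-01
 -6.63459308e-05  2.97973194e+00]
now [ 0.0298 -0.      0.033 ] [-0.3  0.2  1.1] 7.67
```

View pics/sc1.png

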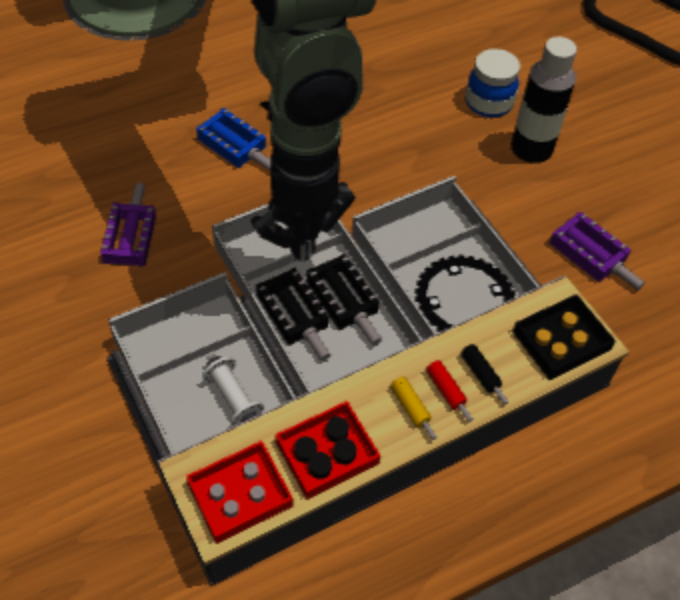

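```bash
python3 - <<'E'
from h import *
def pj(p,cam):
    k=bot.calibration(cam);q=k["extrinsics"]@np.append(p,1);q=k["mtx"]@q[:3];return (q[:2]/q[2]).round(1)
p=bot.read_position()
for dz in(0,.03,.06):print(dz,pj(p+[0,0,dz],"scene"))
print("lip pedal",pj(W(-.063,0,.055),"scene"),"divider",pj(W(.001,0,.033),"scene"))
E
```

```text
0 [329.7 265.3]
0.03 [329.9 258.1]
0.06 [330.1 250.6]
lip pedal [312.9 233.8] divider [324.3 257. ]
```

```bash
python3 - <<'E'
from h import *
import cv2
im=bot.camera("scene")[195:295,270:400,::-1]
cv2.imwrite("pics/sc2.png",cv2.resize(im,None,fx=6,fy=6,interpolation=cv2.INTER_CUBIC)); st("n")
E
```

```text
n [ 0.0299 -0.      0.033 ] [ 0.5  0.1 -0.2] 7.78
```

View pics/sc2.png

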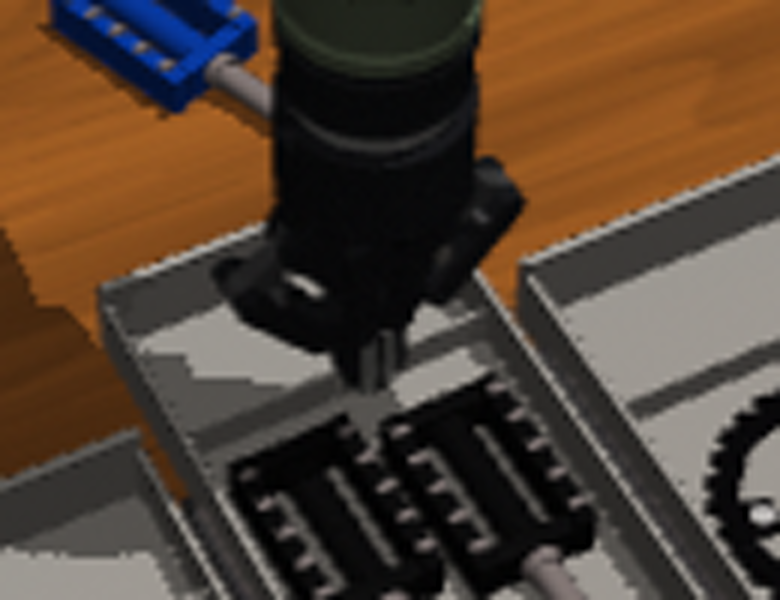

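```bash
python3 - <<'E'
from h import *
bot.move_linear(W(0.03,0,0.12),0.2); st("up")
bot.move_linear(W(-0.115,0,0.12),0.2); st("back")
bot.move_linear(W(-0.115,0,0.035),0.15); st("low")
print(bot.move_linear(W(-0.115,0,-0.02),0.03,until_force=6)); st("probe")
import cv2
cv2.imwrite("pics/sc3.png",cv2.resize(bot.camera("scene")[170:300,230:420,::-1],None,fx=4,fy=4,interpolation=cv2.INTER_CUBIC))
E
```

```text
up [0.0296 0.     0.1194] [-0.3 -0.4  0.3] 8.36
back [-1.141e-01 -1.000e-04  1.197e-01] [0.9 0.6 0.3] 9.23
low [-1.142e-01 -1.000e-04  3.530e-02] [-0.2  0.2 -0.3] 9.95
False
probe [-0.1149 -0.     -0.0199] [-0.3 -0.1 -0.2] 11.93
```

View pics/sc3.png

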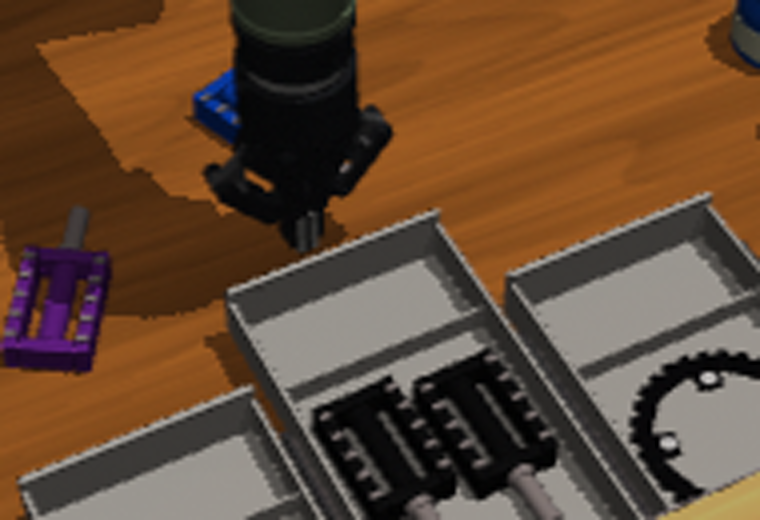

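```bash
python3 - <<'E'
from h import *
print(bot.move_linear(W(-0.115,0,-0.07),0.025,until_force=5)); st("probe")
def pj(p,cam):
    k=bot.calibration(cam);q=k["extrinsics"]@np.append(p,1);q=k["mtx"]@q[:3];return (q[:2]/q[2]).round(1)
import cv2
im=bot.camera("scene")[170:300,230:420,::-1]
cv2.imwrite("pics/sc4.png",cv2.resize(im,None,fx=4,fy=4,interpolation=cv2.INTER_CUBIC))
for d in((0,0),(.02,0),(0,.02)):p=W(-.115+d[0],d[1],0);print(pj(p,"scene"),(pj(p,"scene")-[230,170])*4)
E
```

```text
True
probe [-0.115   0.     -0.0338] [-1.6  0.6  6.6] 12.83
[304.5 233.4] [298.  253.6]
[307.7 238.5] [310.8 274. ]
[311.1 230.8] [324.4 243.2]
```

View pics/sc4.png

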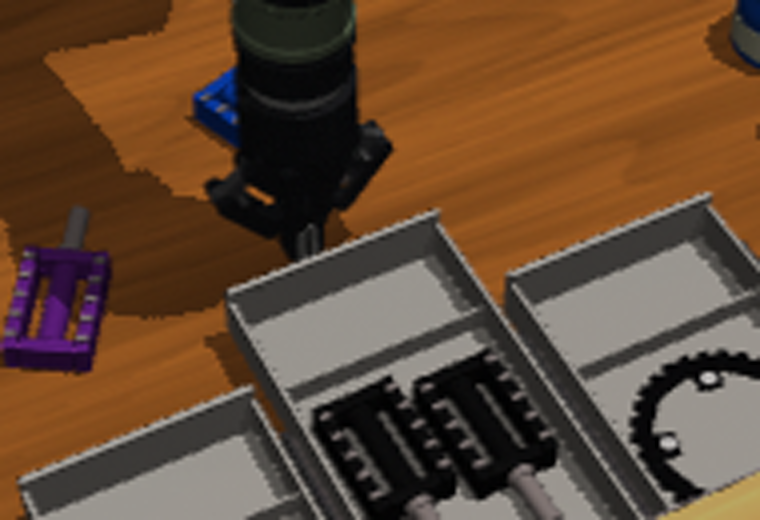

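```bash
python3 - <<'E'
from h import *
bot.move_linear(W(-0.115,0,0.0),0.1); st("z")
for i in range(4):
    hit=bot.move_linear(W(0.03,0,0.0),0.06,until_force=12); st(hit)
    if RK(bot.read_position())[0]>-0.03: break
F=bot.read_position()
bot.move_linear(W(-0.06,0,0.0),0.15); st("off")
bot.move_linear(W(-0.06,0,0.14),0.25)
bot.move_linear(W(0.033,0.166,0.14),0.25); st("over chain")
import cv2
im=bot.camera("scene")[170:300,230:420,::-1]
cv2.imwrite("pics/sc5.png",cv2.resize(im,None,fx=4,fy=4,interpolation=cv2.INTER_CUBIC))
E
```

```text
z [-1.149e-01 -0.000e+00 -1.000e-04] [-0.3 -0.1  0.6] 13.38
True [-0.0124  0.0001 -0.0011] [-0.6 -0.5 -0.1] 14.97
off [-0.0585 -0.0002  0.0004] [ 0.6 -0.1  0.4] 15.43Traceback (most recent call last):
  File "<stdin>", line 9, in <module>
cell.PlanningError: the arm cannot follow that straight line within its joint ranges
```

```bash
cat >> h.py <<'E'
Q2=(Rotation.from_quat(Q[[1,2,3,0]])*Rotation.from_euler("z",np.pi)).as_quat()[[3,0,1,2]]
E
python3 - <<'E'
from h import *
st("a")
bot.move_linear(W(-0.06,0,0.16),0.25)
bot.move_pose(W(0.033,0.166,0.10),Q2); st("over chain")
import cv2
im=bot.camera("scene")[170:300,250:440,::-1]
cv2.imwrite("pics/sc5.png",cv2.resize(im,None,fx=4,fy=4,interpolation=cv2.INTER_CUBIC))
E
```

```text
a [-5.990e-02  1.000e-04  1.392e-01] [-0.2 -0.1  0.5] 16.14
over chain [0.0329 0.1658 0.0999] [ 0.2  0.1 -0.1] 18.82
```

View pics/sc5.png

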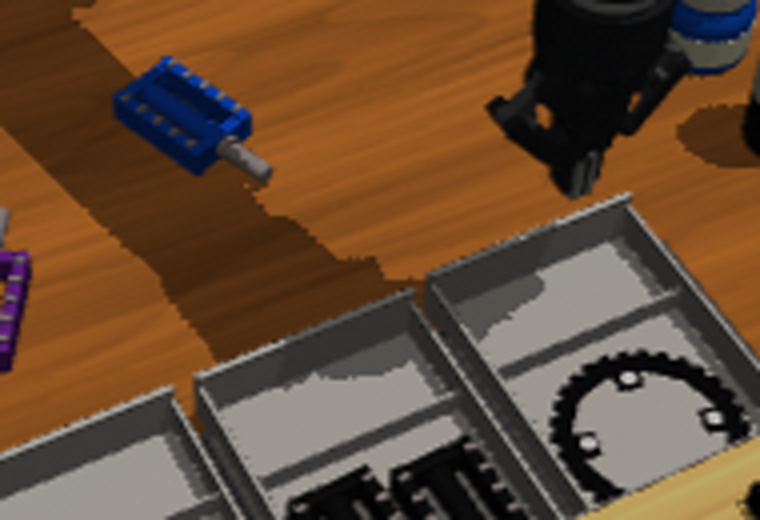

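```bash
python3 - <<'E'
from h import *
print(bot.move_linear(W(0.033,0.166,-0.005),0.12,until_force=8)); st("in")
for i in range(4):
    hit=bot.move_linear(W(-0.15,0.166,-0.005),0.06,until_force=12); st(hit)
    if not hit or RK(bot.read_position())[0]<-0.085: break
E
```

```text
False
in [ 0.0338  0.1661 -0.0042] [0.1 0.5 0.9] 19.89
True [-0.1011  0.1662 -0.0047] [ 0.7 -0.5  1.4] 21.92
```

```bash
python3 - <<'E'
from h import *
print(bot.move_linear(W(-0.15,0.166,-0.005),0.03,until_force=15)); st("again")
bot.move_linear(W(-0.078,0.166,-0.005),0.1); st("off lip")
bot.move_linear(W(-0.078,0.166,0.16),0.2); st("up")
p=W(-0.078,0.166,0.2)
bot.move_pose([0.2,-0.35,0.25],Q2); st("away")
import cv2
im=bot.camera("top")[130:290,215:450,::-1]
cv2.imwrite("pics/end.png",cv2.resize(im,None,fx=3.4,fy=3.4,interpolation=cv2.INTER_CUBIC))
E
```

```text
True
again [-0.1007  0.1662 -0.0047] [ 1.1 -0.1  1.4] 22.43
off lip [-0.0787  0.1659 -0.0054] [-1.  -0.2 -0.4] 22.81
up [-0.0791  0.1659  0.1589] [-0.3 -0.7 -0.1] 23.78
away [-0.4177 -0.3269  0.2499] [-0.2  0.1  0.1] 25.95
```

View pics/end.png

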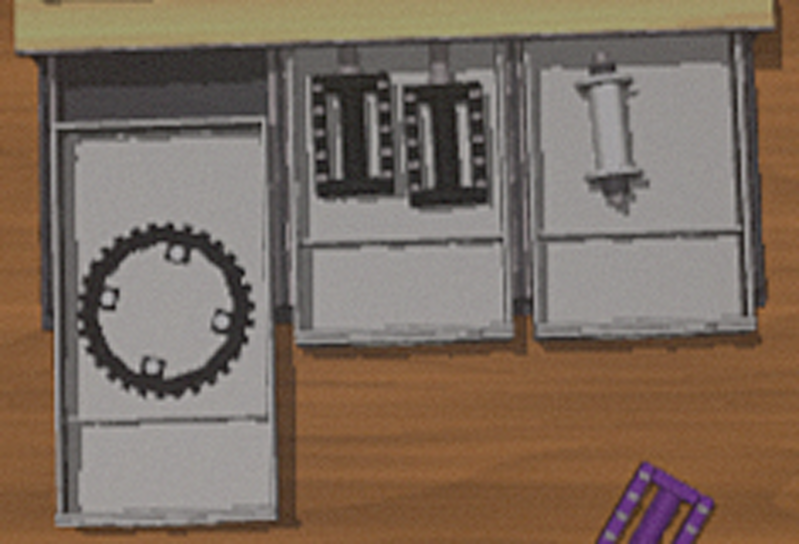

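```bash
python3 -c "
from cell import bot
print(bot.close_job())"
```

```text
the job is handed in; nothing more can be done
None
```

The job is handed in: the pedal tray was pushed fully home first, then the chainring tray was drawn out against its stop; the hub tray is as it was, and I touched none of the things around the rack. The arm's height reading was about 33 mm off, so my first push passed over the pedal tray without touching anything; I found this with a light touch on the bench and corrected for it.

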